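Flip the tab, unscrew the filler cap

ROBOT

A 6-joint arm with a two-finger parallel gripper is mounted at the origin on a cart in front of the work surface, level with it; the furniture and walls round the work are solid. World frame = base frame: x ahead of the robot, y to its left, z up, the work surface at z = 0. Lengths are in mm, angles in rad, forces in N, time in s.
With the tool pointing down it reaches from about 400 to 925 mm from the base axis. Payload 12.5 kg.
Tool frame: the origin (TCP) lies at the very end of the fingers, on their centre line; the grasp point (between the pads) lies 19 mm behind it; z points along the fingers, y is the direction in which the jaws open and shut (so a half turn about z gives the same grasp; the last joint's range is limited). The gripper opens to 95 mm and grips with 3 to 60 N. Pads are 20 mm wide; open, the fingers measure 119 mm over their backs; the gripper's body (75 mm by 180 mm) begins 59 mm behind the grasp point.
Start: joints at [1.007, 0.491, 1.559, -0, 1.092, -0.106], TCP at [276.222, 560.668, 214.661] pointing down, gripper open.
Joint ranges: [-3.1, 3.1], [-0.84, 2.19], [0.05, 2.79], [-1.13, 4.28], [0.06, 2.93], [-2.69, 2.69]. Speed limits (rad/s): [2.22, 2.22, 2.79, 3.14, 3.14, 3.14].

INTERFACE

Orientations are given as [roll, pitch, yaw] about the fixed x, y, z axes, in that order (R = Rz(yaw) Ry(pitch) Rx(roll)).
In Python, from cell import env gives the robot as it stands. The module is installed in compiled form; this text tells all that it offers.
- The arm moves only by the tool arm_command, never from a script. Its argument "deltas" is a list that holds one entry, the list of rows, each a list of 5 numbers: the closure, from 0 (fully open) to 1 (shut), then the shift along the world's x, y, z as a fraction of full scale, then the turn about the world's z as a fraction of full scale. In form: [[[grip, dx, dy, dz, twist], ...]]. A call has 1 to 12 rows; each row shifts and turns the pose as measured when the row begins; what a row does not reach is not made up. Full scale, the value 1, is 100 mm for a shift and pi/4 rad for a turn. A row lasts 1/12 s, in which the tool goes at most 41.7 mm and 7.16 degrees, less where a joint would pass 70% of its speed; a pose out of reach is approached as far as the arm can. A call with a number of a shift or a turn outside -1 to 1 is refused whole. A call with a gripper value outside its range is refused whole. The fingers move at their own pace and stop on an object; the grip force is fixed at half the most. Time passes only in rows, so rows that do not move let the fingers close. It gives the time, the measured TCP pose, the force and the opening at its end, in the units of the state.
- env.state(): the state, without advancing time (a new reading comes with each control period).
- env.read_camera(name): name is "scene" or "top"; returns a dict with "frame" (480x640x3 uint8, red, green, blue), "fx", "fy", "cx", "cy" (pixels), "k1" (the pictures are not rectified: a ray, as slopes to the right and down, at radius r is drawn at 1 + k1 r^2 times it, then the intrinsics apply), "R" (3x3) and "t" (3): a world point X has camera coordinates R X + t. Camera axes: x right, y down, z forward; pixel columns grow to the right and rows downward; lengths in mm; the calibration is good to about 2 mm. A picture is of the moment at which its call begins. There is no depth.
- env.job_done(): hands the job in, once; it reports no verdict.
The state is a dict: "t": time; "joints": joint angles; "qvel": joint speeds; "tau": joint torques, N m; "eef_pos": TCP position; "tcp_rot": TCP orientation; "ft_force": force on the tool from outside, world axes, zero at the start; "moment": the same for the moment, N m; "opening": opening from 0.0 (shut) to 1.0 (fully open).
Only numpy, scipy, OpenCV 4.12 (cv2) and the standard library are available. Lean on these libraries where they do the work, as an engineer would, in place of code of your own. Each camera call takes 0.05 s, during which the arm holds its last target.

TASK

Open the flavour canister: lift the red flip tab on its filler cap until it stands upright, unscrew the cap counter-clockwise until it stops, then take the cap off and set it down the right way up in the middle of the white saucer. Set it down without dropping it, and do not disturb the bowl, the mug or the piping nozzles.

Things in the scene. Friction and masses are not known exactly. Their poses are not given: they have to be found in the camera images.
- canister: squat aluminium canister, fixed: 132 mm across at the foot, 124 mm up to 58 mm high; steel neck 84 mm across, 73 to 105 mm high. Origin: centre of underside, z up; -x points to where the closed tab lies. There two steel posts (5 mm thick, 18 mm apart, 36 to 43 mm from the axis) rise 19 mm above the rim; the closed tab lies between them and cannot turn the cap
- canister_mouth (a point): centre of the canister's mouth, on the cap's turning axis at the top of the neck, 105 mm above the table. Lugs hold the cap below the rim until it has turned 1.22 rad (70 deg) counter-clockwise seen from above, where it meets a stop
- cap: loose black cap, 68 mm across, about 200 g with tab. Origin: centre of its plug's underside, z up, 92 mm above the table when closed (axes then as the canister's). Plug 40 mm across, lugs to 56 mm, 13 mm deep; black disc 13 to 21 mm above the origin. 1.5 mm play upward; turned 1.22 rad, it lifts straight up and is clear after 15 mm. Stands stably on its plug
- cap_tab (a joint): red flip tab on the cap: 0 = flat along the cap's -x, 1.57 = upright over the middle of the cap (its stop). Hinge line = cap's y axis; light friction (0.02 N m) holds it where left. The cap can be turned and carried by the upright tab
- tab_hinge (a point): the tab's hinge: on the cap's axis, 28 mm above the cap's origin (120 mm above the table when closed)
- tab_grip (a point): middle of the red thumb block at the tab's free end, 60 mm from the hinge: 20 mm along the tab, 30 mm wide along the cap's y, 14 mm thick. Its two side faces, 30 mm apart, can be pinched from above, with free space beside and below; it pivots between the fingers as the tab is raised. The arm of the tab is 12 mm wide, 8 mm thick
- saucer: loose white saucer, 124 mm across the rim, 10 mm high, 350 g. Origin: centre of its underside; flat inner floor 4 mm above that, about 94 mm across
- small_bowl: small steel bowl with chocolate drops, 117 mm across, 45 mm high, bystander; origin under its centre
- mug: purple plastic mug, 82 mm across, 89 mm high, bystander; origin at the underside
- nozzle_1: small conical steel piping nozzle, 27 mm across, 36 mm high, bystander; origin under its centre
- nozzle_2: small conical steel piping nozzle, 24 mm across, 32 mm high, bystander; origin under its centre
- nozzle_3: small conical steel piping nozzle, 30 mm across, 40 mm high, bystander; origin under its centre

How it is judged (in metres and radians):
On the way, in this order (a step that is already met when the one before it is completed fails the run):
1. the tab is raised nearly upright while the cap still sits closed in the mouth (value of joint cap_tab above 1.2 rad and z of cap in the frame of canister below 0.099 m and horizontal distance between cap and canister below 0.006 m and angle between the x axis of cap and the x axis of canister, either way round below 0.5 rad), for 0.1 s.
2. the cap is unscrewed (turned 1.05 rad or more) while it still sits in the mouth (angle between the x axis of cap and the x axis of canister, either way round above 1.05 rad and z of cap in the frame of canister below 0.099 m and horizontal distance between cap and canister below 0.006 m), for 0.1 s.
At the end, for the whole second after the job is handed in: The cap stands at rest on the floor of the saucer, right way up (within 0.15 rad), its centre within 35 mm of the saucer's centre, and the saucer lies flat on the table. The tab may be upright or folded (horizontal distance between cap and saucer below 0.035 m and z of cap in the frame of saucer between 0.001 and 0.008 m and angle between each of cap, saucer's own z axis and vertical below 0.15 rad and height (world z) of saucer below 0.006 m and linear speed of each of cap, saucer below 0.02 m/s); the robot touches nothing.
It fails at once if the cap is dropped (falls freely from more than about 2 cm) (linear speed of cap above 0.6 m/s and contact force between the fingers and cap below 0.05 N).
It fails at once if the bowl, the mug or a nozzle is pushed more than 2 cm (distance of any of small_bowl, mug, nozzle_1, nozzle_2, nozzle_3 from where it was at the start of the episode above 0.02 m).
It also fails if it takes over 50 s, if anything falls off the work surface, if the arm or the gripper's body presses on something with over 40 N, if the wrist force passes 120 N, or if a joint passes its speed limit or range.

## Working session

There is one attempt and no reset: what is moved stays moved. The work goes in short steps, Python scripts to look and compute and a tool call to move; the robot and the scene stay as the last step left them, time stands still between calls to the robot, and variables do not carry over. Pictures are saved under pics/ and viewed, and the job is handed in when it is done.

Besides the shell and the picture viewer there is one more tool, called as name([rows], argument=value, ...), one row to a line, values as JSON. arm_command: Moves the arm, as the interface text tells. Its arguments: {"type":"object","properties":{"deltas":{"type":"array","items":{"type":"array","items":{"type":"array","items":{"type":"number","minimum":-1,"maximum":1}}}}},"required":["deltas"]}

```bash
mkdir -p pics; python3 - <<'E'
from cell import env
import cv2,pickle
d={}
for n in ("scene","top"):
    c=env.read_camera(n); d[n]=c
    cv2.imwrite(f"pics/{n}0.png",c["frame"][:,:,::-1])
    print(n,{k:c[k] for k in c if k!="frame"})
pickle.dump(d,open("cams0.pkl","wb"))
print(env.state())
E
```

```text
scene {'fx': 521.581274647293, 'fy': 521.581274647293, 'cx': 321.03106453548816, 'cy': 238.22994755153616, 'k1': -0.0885456083860635, 'R': array([[-0.83684471, -0.54718666, -0.016664  ],
       [-0.2287311 ,  0.37714329, -0.89746589],
       [ 0.49736608, -0.74722801, -0.44076898]]), 't': array([ 532.32482443,  177.37720174, 1013.89768182])}
top {'fx': 508.9675874941778, 'fy': 508.9675874941778, 'cx': 324.0638426240681, 'cy': 230.2787452361167, 'k1': -0.006944947522303918, 'R': array([[-0.0168725 , -0.99973308, -0.01578259],
       [-0.98877785,  0.01902685, -0.14817672],
       [ 0.14843746,  0.01310537, -0.98883496]]), 't': array([117.00306759, 584.41169955, 967.67412156])}
{'t': 0.1, 'joints': array([ 1.00736920e+00,  4.91499775e-01,  1.55936692e+00, -4.35141368e-06,
        1.09171304e+00, -1.05627039e-01]), 'qvel': array([-4.17319408e-05, -3.87832512e-03, -3.55501508e-03,  1.03968539e-03,
        2.48378349e-03,  1.75999053e-03]), 'tau': array([ 2.31033628e-03, -6.13630557e+01, -2.58601588e+01,  6.94120070e-02,
        4.70639358e-02,  2.15965451e-05]), 'eef_pos': array([276.11905306, 560.46740154, 214.12731551]), 'tcp_rot': array([-3.14061067e+00, -1.00230318e-04,  2.68379453e+00]), 'ft_force': array([ 0.52424308,  0.57036392, -0.37576805]), 'moment': array([ 0.0628245 ,  0.0159433 , -0.00714506]), 'opening': 0.9962249767565948}
```

View pics/scene0.png

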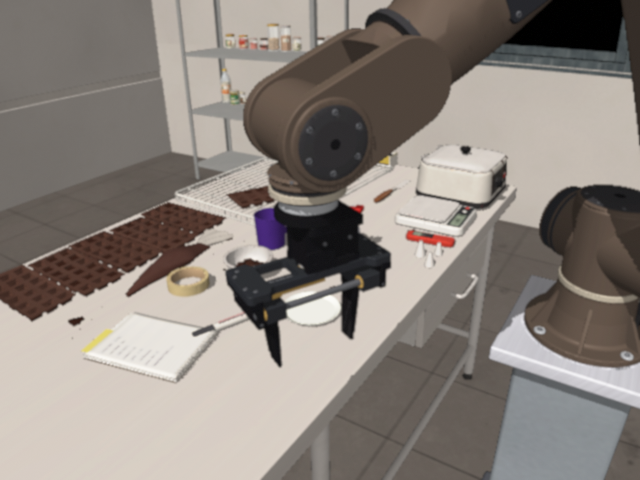

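View pics/top0.png

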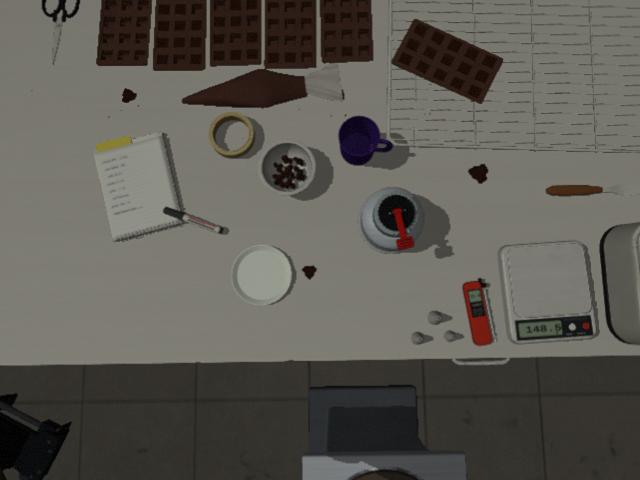

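The top view shows the canister near (392,218) and the red tab running from (397,208) to (404,242). The saucer is at (263,275), bowl (288,168), mug (360,140) and nozzles at (419,338), (453,336) and (438,318). I'll zoom in and measure these.

```bash
cat > h.py <<'E'
import numpy as np, cv2
def K(c): return np.array([[c["fx"],0,c["cx"]],[0,c["fy"],c["cy"]],[0,0,1.]])
def D(c): return np.array([c["k1"],0,0,0,0.])
def back(c,uv,z):
    p=cv2.undistortPoints(np.array(uv,float).reshape(-1,1,2),K(c),D(c)).reshape(-1,2)
    R,t=c["R"],c["t"]; o=-R.T@t
    d=np.c_[p,np.ones(len(p))]@R
    return o+d*((np.array(z)-o[2])/d[:,2])[:,None]
def proj(c,X):
    return cv2.projectPoints(np.array(X,float).reshape(-1,1,3),cv2.Rodrigues(c["R"])[0],c["t"],K(c),D(c))[0].reshape(-1,2)
E
python3 - <<'E'
import pickle,cv2,numpy as np
from h import *
d=pickle.load(open("cams0.pkl","rb"));c=d["top"];f=c["frame"]
cv2.imwrite("pics/z1.png",cv2.resize(f[170:270,340:470,::-1],None,fx=6,fy=6,interpolation=cv2.INTER_CUBIC))
hsv=cv2.cvtColor(f,cv2.COLOR_RGB2HSV)
m=((hsv[...,0]<8)|(hsv[...,0]>172))&(hsv[...,1]>150)&(hsv[...,2]>90)
n,l,s,ce=cv2.connectedComponentsWithStats(m.astype(np.uint8))
for i in range(1,n):
    if s[i,4]>30: print(s[i],ce[i])
roi=np.zeros_like(m);roi[195:260,380:425]=1
p=np.argwhere(m&roi)[:,::-1].astype(np.float32);print(cv2.minAreaRect(p))
for n,uv,z in [("sauc",(263,275),8),("can",(392,218),58),("mug",(360,140),89),("bowl",(288,168),45),("n1",(419,338),0),("n2",(453,336),0),("n3",(438,318),0),("tabend",(404,242),120),("hinge",(397.,209),120)]:
    print(n,back(c,uv,[z]).round(1))
E
```

```text
[393 209  21  40 273] [401.36630037 230.01831502]
[464 281  27  64 673] [477.31352155 319.41307578]
((400.97064208984375, 227.88238525390625), (39.04823303222656, 15.522278785705566), 75.96376037597656)
sauc [[502.1 232.9   8. ]]
can [[606.2 -27.6  58. ]]
mug [[756.4  32.8  89. ]]
bowl [[715.4 177.4  45. ]]
n1 [[370.7 -79.9   0. ]]
n2 [[ 373.5 -148.2    0. ]]
n3 [[ 409.6 -119.9    0. ]]
tabend [[550.6 -40.3 120. ]]
hinge [[612.2 -29.9 120. ]]
```

View pics/z1.png

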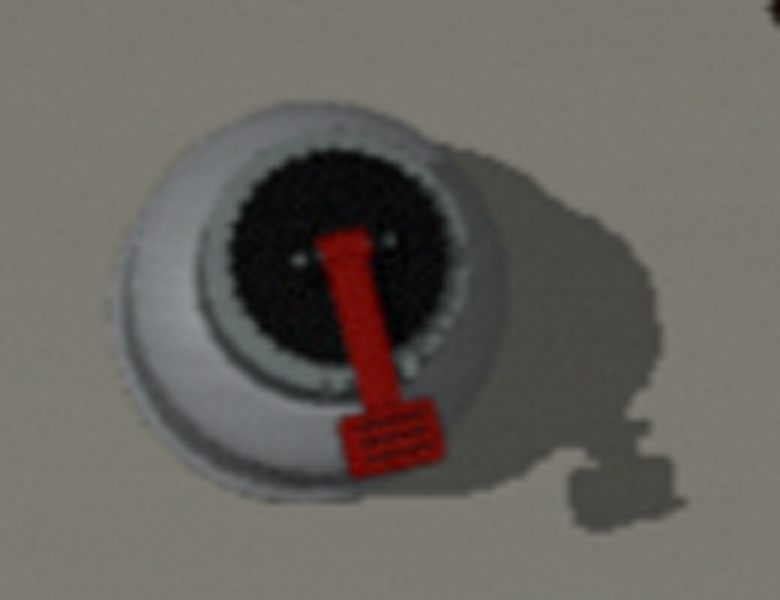

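```bash
python3 - <<'E'
import pickle,cv2,numpy as np
from h import *
from scipy.optimize import least_squares
d=pickle.load(open("cams0.pkl","rb"));c=d["top"];f=c["frame"]
P=lambda x,y:(340+(x+.5)/6-.5,170+(y+.5)/6-.5)
# disc extremes, block corners (top z=127)
print("disc",back(c,[P(338,257)],[113]))
blk=[P(338,420),P(435,398),P(446,458),P(352,478)]
b=back(c,blk,[127]*4);print(b.round(1),b.mean(0), np.linalg.norm(b[0]-b[1]),np.linalg.norm(b[1]-b[2]))
pins=back(c,[P(300,260),P(390,240)],[120]*2);print(pins)
print("foot: ",)
def model(q):
    x,y,a=q; C,S=np.cos(a),np.sin(a)
    L=np.array([[-50,15,127],[-50,-15,127],[-70,-15,127],[-70,15,127]],float)
    W=np.c_[x+C*L[:,0]-S*L[:,1],y+S*L[:,0]+C*L[:,1],L[:,2]]
    return W
obs=np.array(blk+[P(338,257)])
def res(q): return (proj(c,np.r_[model(q),[[q[0],q[1],113]]])-obs).ravel()
r=least_squares(res,[610,-28,.2]);print(r.x,r.fun.round(2))
q=r.x
im=cv2.resize(f[170:270,340:470,::-1],None,fx=6,fy=6,interpolation=cv2.INTER_CUBIC)
for rad,z in((66,0),(62,58),(42,105),(34,113)):
    t=np.linspace(0,6.28,80);W=np.c_[q[0]+rad*np.cos(t),q[1]+rad*np.sin(t),0*t+z]
    cv2.polylines(im,[((proj(c,W)-[340,170]+.5)*6-.5).astype(np.int32)],True,(0,255,0))
cv2.polylines(im,[((proj(c,model(q))-[340,170]+.5)*6-.5).astype(np.int32)],True,(255,255,0))
cv2.imwrite("pics/z2.png",im)
c=d["scene"];f=c["frame"]
W=np.c_[q[0]+34*np.cos(t),q[1]+34*np.sin(t),0*t+113]
g=f[:,:,::-1].copy();
for pts in (W,model(q)): cv2.polylines(g,[proj(c,pts).astype(np.int32)],True,(0,255,0))
cv2.imwrite("pics/z3.png",cv2.resize(g[150:300,220:460],None,fx=3.3,fy=3.3))
# saucer
c=d["top"];hsv=cv2.cvtColor(c["frame"],cv2.COLOR_RGB2HSV)
cr=c["frame"][230:320,215:320,::-1];cv2.imwrite("pics/z4.png",cv2.resize(cr,None,fx=6,fy=6,interpolation=cv2.INTER_CUBIC))
E
```

```text
disc [[607.13104668 -28.55691179 113.        ]]
[[554.4 -24.8 127. ]
 [560.6 -54.4 127. ]
 [542.3 -56.9 127. ]
 [536.7 -28.4 127. ]] [548.51130782 -41.14227792 127.        ] 30.204014020947294 18.514494910838973
[[605.14082214 -15.9502999  120.        ]
 [610.84483709 -43.80560548 120.        ]]
foot: 
[ 6.07241281e+02 -2.88817386e+01  2.04448052e-01] [-0.29 -0.43 -0.39 -0.39  0.48  0.28  0.03  0.59  0.17 -0.06]
```

View pics/z2.png

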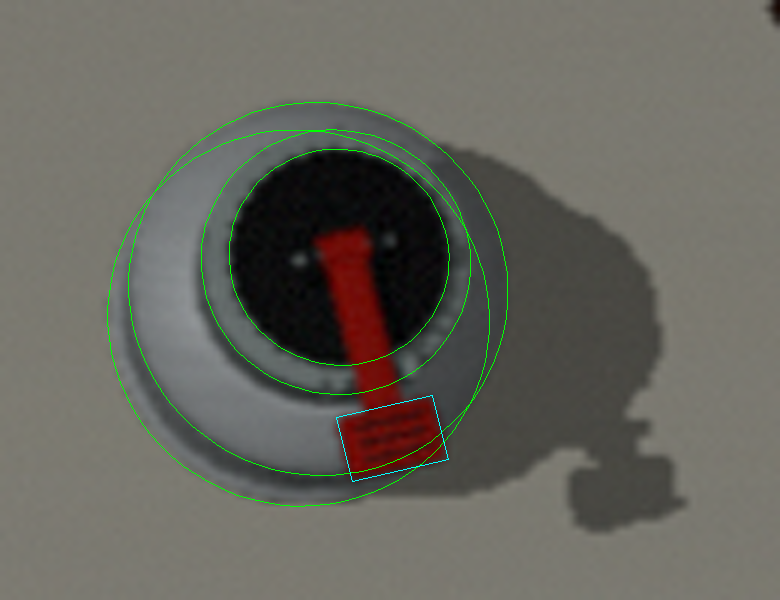

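View pics/z3.png

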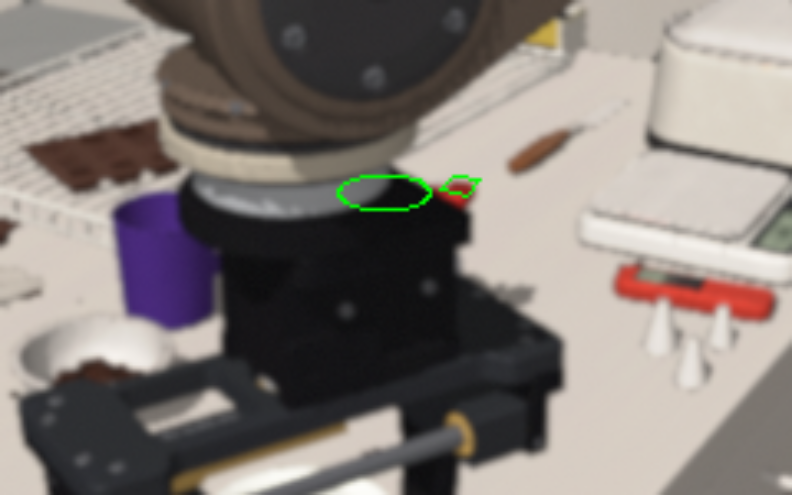

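View pics/z4.png

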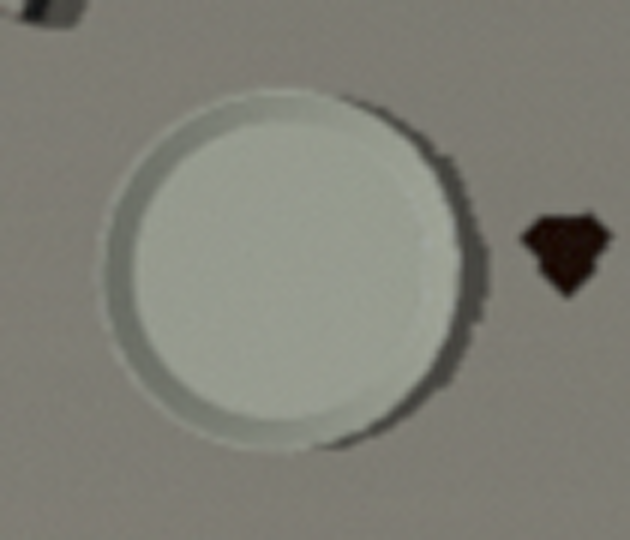

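The model fits well: canister at (607, −29), yaw 0.204, with the measured block 30×18 mm against 30×20 stated. The grip point is about (548.5, −41, 120), and the tool yaw should be 0.204 so the later +1.22 turn stays inside the wrist range. I'll move above it, keeping high.

arm_command([
  [[0, 0.13, -0.3, 0, -0.158], [0, 0.13, -0.3, 0, -0.158], [0, 0.13, -0.3, 0, -0.158], [0, 0.13, -0.3, 0, -0.158], [0, 0.13, -0.3, 0, -0.158], [0, 0.13, -0.3, 0, -0.158], [0, 0.13, -0.3, 0, -0.158], [0, 0.13, -0.3, 0, -0.158], [0, 0.13, -0.3, 0, -0.158], [0, 0.13, -0.3, 0, -0.158], [0, 0.13, -0.3, 0, -0.158], [0, 0.13, -0.3, 0, -0.158]],
])

```text
t: 1.1
eef_pos: [431.7, 187.9, 210.4]
tcp_rot: [-3.136, 0.001, 1.184]
ft_force: [1.1, 0.4, -0.1]
opening: 1.002
```

arm_command([
  [[0, 0.146, -0.286, 0, -0.156], [0, 0.146, -0.286, 0, -0.156], [0, 0.146, -0.286, 0, -0.156], [0, 0.146, -0.286, 0, -0.156], [0, 0.146, -0.286, 0, -0.156], [0, 0.146, -0.286, 0, -0.156], [0, 0.146, -0.286, 0, -0.156], [0, 0.146, -0.286, 0, -0.156], [0, 0, 0, 0, 0], [0, 0, 0, 0, 0]],
])

```text
t: 1.93
eef_pos: [552.7, -59.8, 208.4]
tcp_rot: [-3.135, 0.003, 0.171]
ft_force: [-0.9, 0.0, 0.7]
opening: 1.004
```

```bash
cat > look.py <<'E'
import sys,pickle,cv2
from cell import env
from h import *
d={}
for n in sys.argv[2:]:
    cam,x0,y0,x1,y1,s=n.split(","); x0,y0,x1,y1=map(int,(x0,y0,x1,y1)); s=float(s)
    c=env.read_camera(cam); d[cam]=c
    cv2.imwrite(f"pics/{sys.argv[1]}_{cam}.png",cv2.resize(c["frame"][y0:y1,x0:x1,::-1],None,fx=s,fy=s,interpolation=cv2.INTER_CUBIC))
pickle.dump(d,open(f"{sys.argv[1]}.pkl","wb"))
s=env.state();print({k:(s[k] if k in("t","opening") else s[k].round(3)) for k in s if k not in("qvel","tau")})
E
python3 look.py a scene,200,100,500,320,2.6 top,300,140,500,290,4
```

```text
{'t': 2.0333, 'joints': array([-0.227,  0.401,  1.735,  0.006,  1.011,  1.167]), 'eef_pos': array([552.504, -58.715, 208.627]), 'tcp_rot': array([-3.135e+00,  3.000e-03,  1.730e-01]), 'ft_force': array([-1.034, -0.294,  0.167]), 'moment': array([ 0.01 ,  0.187, -0.035]), 'opening': 0.9990390084592619}
```

View pics/a_scene.png

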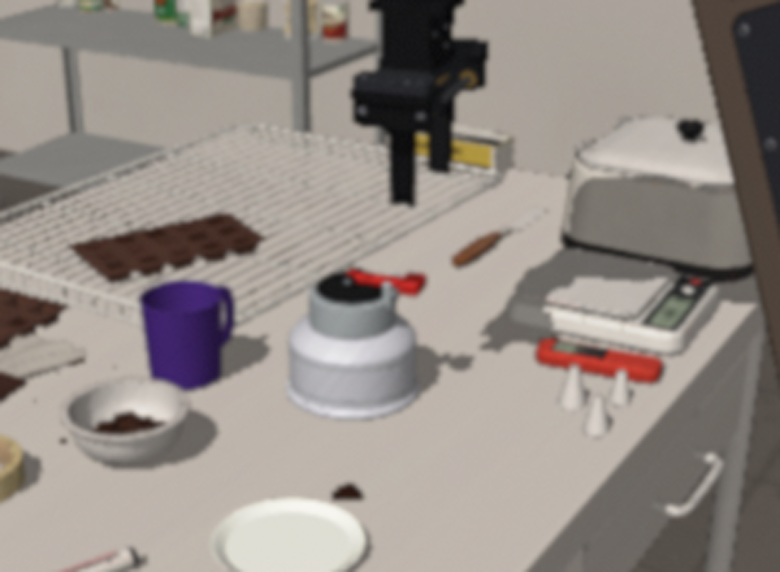

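View pics/a_top.png

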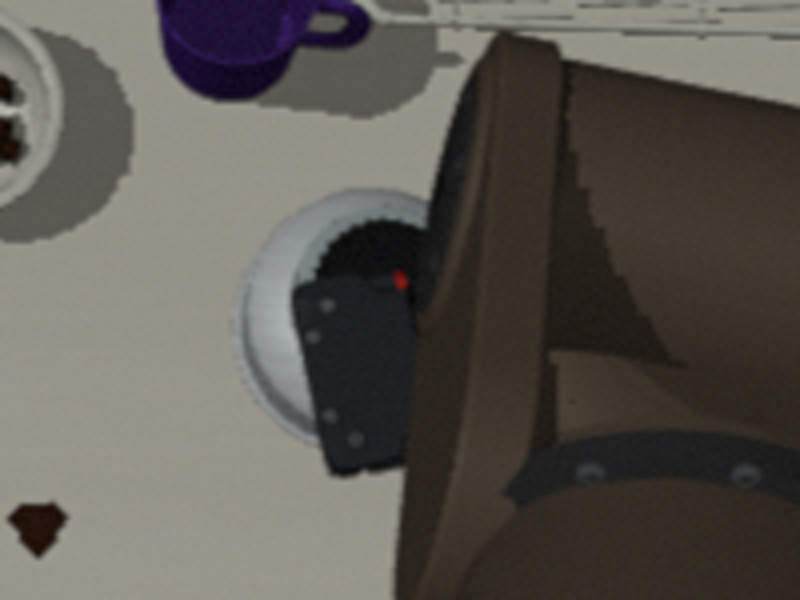

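The scene view shows the closed tab unobstructed, with the block at about (354.6, 208.5). I'll check the fit from this second camera and measure the saucer as well.

```bash
python3 - <<'E'
import pickle,cv2,numpy as np
from h import *
d=pickle.load(open("a.pkl","rb"));c=d["scene"];f=c["frame"]
q=[607.24,-28.88,.2044];C,S=np.cos(q[2]),np.sin(q[2])
T=lambda L:np.c_[q[0]+C*np.array(L)[:,0]-S*np.array(L)[:,1],q[1]+S*np.array(L)[:,0]+C*np.array(L)[:,1],np.array(L)[:,2]]
im=cv2.resize(f[180:270,290:400,::-1],None,fx=7,fy=7,interpolation=cv2.INTER_CUBIC)
def dr(W,col): cv2.polylines(im,[((proj(c,W)-[290,180]+.5)*7-.5).astype(np.int32)],True,col)
t=np.linspace(0,6.28,80)
for r,z in((34,113),(42,105),(66,0),(62,58)): dr(np.c_[q[0]+r*np.cos(t),q[1]+r*np.sin(t),0*t+z],(0,255,0))
for z in(113,127): dr(T([[-50,15,z],[-50,-15,z],[-70,-15,z],[-70,15,z]]),(255,255,0))
cv2.imwrite("pics/z5.png",im)
t0=pickle.load(open("cams0.pkl","rb"))["top"]
print("saucer top",back(t0,[(261.8,274.8)],[10]),"floor",back(t0,[(215+278/6,230+271/6)],[4]))
print("saucer scene",back(c,[(200+290/2.6,100+545/2.6)],[10]))
print(T([[-60,0,120]]))
E
```

```text
saucer top [[502.45331255 235.12059924  10.        ]] floor [[502.1051808  236.89936379   4.        ]]
saucer scene [[498.43257995 246.02042612  10.        ]]
[[548.48902309 -41.0587812  120.        ]]
```

View pics/z5.png

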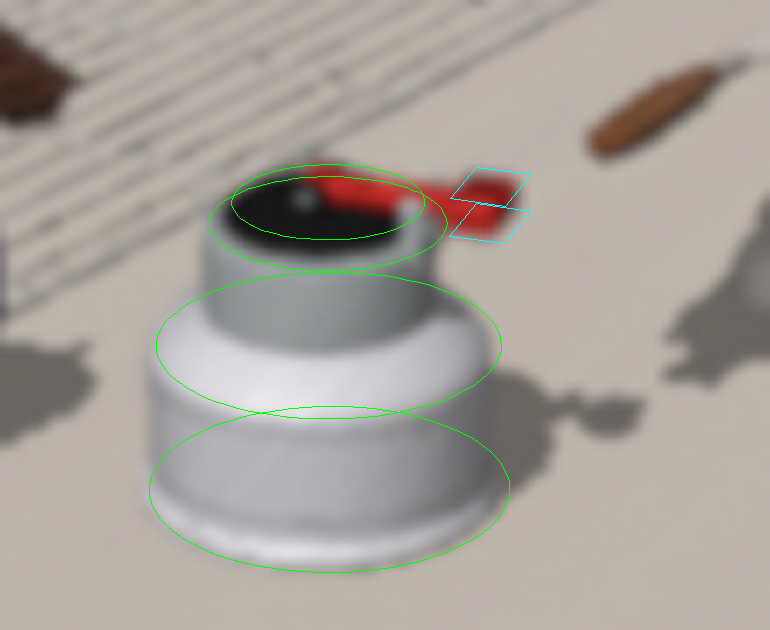

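Both cameras agree to about 2 mm (the scene overlay sits about 1 px to the right). I'll use the axis at (608, −28.3), which puts the grip point at (549, −40.5). Now centre over it.

arm_command([
  [[0, -0.02, 0.09, -0.15, 0.02], [0, -0.015, 0.09, -0.15, 0.02], [0, 0, 0, -0.15, 0], [0, 0, 0, 0, 0], [0, 0, 0, 0, 0]],
])

```text
t: 2.45
eef_pos: [546.9, -34.8, 163.6]
tcp_rot: [-3.135, 0.002, 0.218]
ft_force: [0.5, -0.3, -0.3]
opening: 1.002
```

arm_command([
  [[0, 0.02, -0.04, -0.15, -0.015], [0, 0, 0, -0.15, 0], [0, 0, 0, -0.15, 0], [0, 0, 0, 0, 0], [0, 0, 0, 0, 0]],
])

```text
t: 2.87
eef_pos: [550.0, -36.3, 122.4]
tcp_rot: [-3.137, -0.003, 0.213]
ft_force: [0.1, 0.9, 0.2]
opening: 0.998
```

arm_command([
  [[0, -0.005, -0.04, -0.1, -0.01], [0, -0.005, 0, -0.1, 0], [0, 0, 0, 0, 0], [0, 0, 0, 0, 0]],
])

```text
t: 3.2
eef_pos: [550.0, -40.5, 103.8]
tcp_rot: [-3.139, -0.007, 0.205]
ft_force: [-0.3, 0.4, 0.4]
opening: 0.997
```

```bash
python3 look.py b scene,280,120,430,240,5 top,340,160,470,260,6
```

```text
{'t': 3.3, 'joints': array([-0.196,  0.526,  1.858,  0.008,  0.752,  1.164]), 'eef_pos': array([549.991, -40.458, 103.89 ]), 'tcp_rot': array([-3.139, -0.007,  0.205]), 'ft_force': array([-0.394,  0.205, -0.288]), 'moment': array([-0.071,  0.126, -0.001]), 'opening': 0.9991611006557927}
```

View pics/b_scene.png

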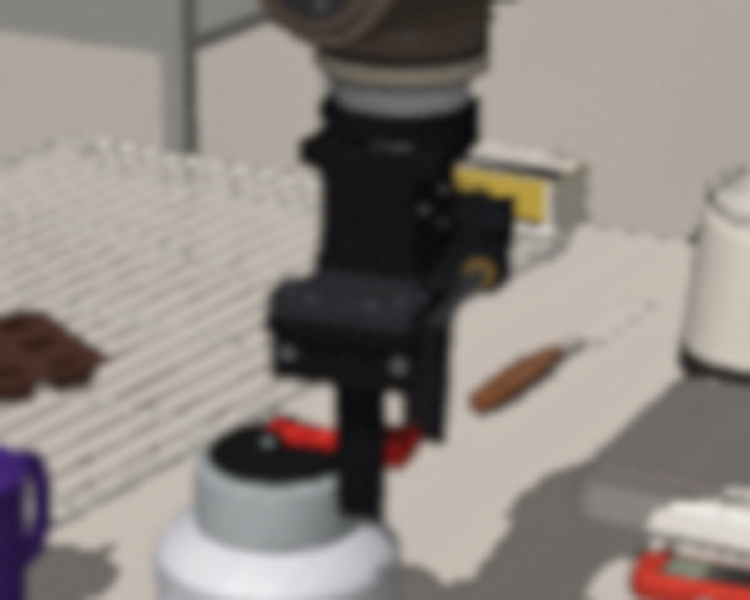

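The fingers straddle the block (block at about (400,445) in the crop, fingers at 360 and 425). I'll lower 3 mm and close.

arm_command([
  [[0, -0.008, 0, -0.03, 0], [1, 0, 0, 0, 0], [1, 0, 0, 0, 0], [1, 0, 0, 0, 0], [1, 0, 0, 0, 0], [1, 0, 0, 0, 0]],
])

```text
t: 3.8
eef_pos: [549.5, -40.5, 101.5]
tcp_rot: [-3.139, -0.009, 0.205]
ft_force: [0.6, 0.8, -0.3]
opening: 0.707
```

arm_command([
  [[1, 0, 0, 0, 0], [1, 0, 0, 0, 0], [1, 0, 0, 0, 0], [1, 0, 0, 0, 0], [1, 0, 0, 0, 0], [1, 0, 0, 0, 0], [1, 0, 0, 0, 0]],
])

```text
t: 4.38
eef_pos: [549.6, -40.5, 101.7]
tcp_rot: [-3.139, -0.009, 0.205]
ft_force: [-0.4, -0.1, 0.1]
opening: 0.31
```

Gripped: an opening of 0.31 is about 29.5 mm. Now raise the tab along the arc in small steps.

arm_command([
  [[1, 0.003, 0.001, 0.06, 0], [1, 0.009, 0.002, 0.059, 0], [1, 0.015, 0.003, 0.058, 0], [1, 0.02, 0.004, 0.056, 0], [1, 0, 0, 0, 0]],
])

```text
t: 4.8
eef_pos: [553.8, -39.5, 126.1]
tcp_rot: [-3.138, -0.006, 0.205]
ft_force: [-0.6, -1.1, -4.8]
opening: 0.318
```

arm_command([
  [[1, 0.034, 0.007, 0.053, 0], [1, 0.032, 0.007, 0.051, 0], [1, 0.036, 0.008, 0.047, 0], [1, 0.041, 0.009, 0.043, 0], [1, 0, 0, 0, 0]],
])

```text
t: 5.22
eef_pos: [568.4, -36.3, 147.6]
tcp_rot: [-3.138, -0.003, 0.205]
ft_force: [-0.9, -1.2, -4.6]
opening: 0.313
```

arm_command([
  [[1, 0.056, 0.011, 0.028, 0], [1, 0.05, 0.01, 0.03, 0], [1, 0.053, 0.011, 0.026, 0], [1, 0.055, 0.011, 0.02, 0], [1, 0, 0, 0, 0]],
])

```text
t: 5.63
eef_pos: [589.0, -31.7, 159.4]
tcp_rot: [-3.137, 0.004, 0.206]
ft_force: [0.1, -1.6, -4.9]
opening: 0.316
```

arm_command([
  [[1, 0.06, 0.012, 0.008, 0], [1, 0.058, 0.012, 0.006, 0], [1, 0.05, 0.01, 0.002, 0], [1, 0, 0, 0, 0], [1, 0, 0, 0, 0]],
])

```text
t: 6.05
eef_pos: [605.6, -28.2, 162.8]
tcp_rot: [-3.137, 0.006, 0.207]
ft_force: [-1.9, -2.0, -0.1]
opening: 0.313
```

```bash
python3 look.py c scene,280,120,430,240,5 top,340,160,470,260,6
```

```text
{'t': 6.15, 'joints': array([-0.156,  0.522,  1.659,  0.002,  0.968,  1.206]), 'eef_pos': array([605.501, -28.295, 162.773]), 'tcp_rot': array([-3.137,  0.006,  0.207]), 'ft_force': array([-2.85 , -1.461, -1.119]), 'moment': array([-0.309,  0.712, -0.005]), 'opening': 0.3115151546596606}
```

View pics/c_scene.png

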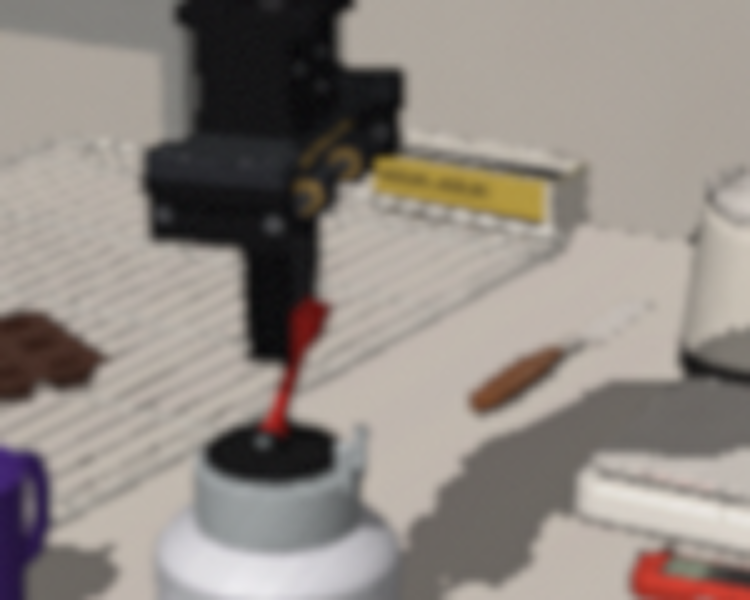

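View pics/c_top.png

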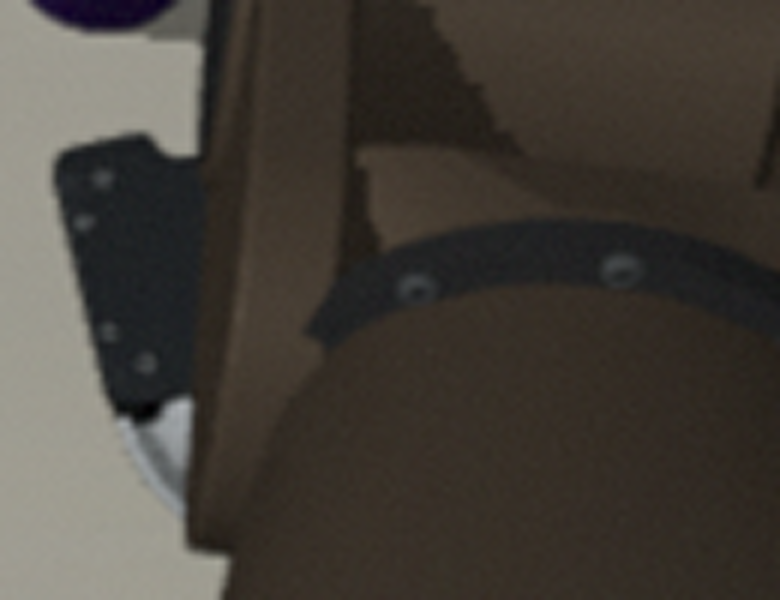

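The tab leans right of vertical in the crop, with hinge at (275,430) and block at (312,322). I'll work out its actual angle.

```bash
python3 - <<'E'
import pickle,cv2,numpy as np
from h import *
c=pickle.load(open("c.pkl","rb"))["scene"]
print("cam",-c["R"].T@c["t"])
h=np.array([608,-28.3,120.]);a=.204
u=np.array([-np.cos(a),-np.sin(a),0])
cr=lambda W:((proj(c,W)-[280,120]+.5)*5-.5).round(0)
print("hinge",cr(h))
for th in(1.0,1.1,1.2,1.3,1.4,1.5,1.57):
    print(th,cr([h+L*(np.cos(th)*u+np.sin(th)*np.array([0,0,1])) for L in(50,60,70)]).tolist())
v=np.array([-np.sin(a),np.cos(a),0]);g=np.array([605.5,-28.3,162.8])
xx=np.array([np.cos(a),np.sin(a),0])
print("near finger outline tip", cr([g+15*v+10*xx,g+15*v-10*xx,g+27*v+10*xx,g+27*v-10*xx]).tolist(), "far", cr([g-15*v-10*xx]).tolist())
im=c["frame"][120:240,280:430,::-1]
cv2.imwrite("pics/z6.png",cv2.resize(im[40:100,30:90],None,fx=10,fy=10,interpolation=cv2.INTER_CUBIC))
E
```

```text
cam [-18.23342063 981.99716637 614.9552888 ]
hinge [[282. 431.]]
1.0 [[335.0, 357.0], [345.0, 342.0], [356.0, 327.0]]
1.1 [[326.0, 351.0], [335.0, 335.0], [344.0, 319.0]]
1.2 [[317.0, 346.0], [324.0, 329.0], [331.0, 312.0]]
1.3 [[308.0, 342.0], [313.0, 324.0], [318.0, 306.0]]
1.4 [[298.0, 339.0], [302.0, 320.0], [305.0, 301.0]]
1.5 [[289.0, 336.0], [290.0, 317.0], [291.0, 298.0]]
1.57 [[282.0, 335.0], [282.0, 316.0], [282.0, 296.0]]
near finger outline tip [[256.0, 358.0], [295.0, 363.0], [247.0, 367.0], [287.0, 372.0]] far [[316.0, 342.0]]
```

View pics/z6.png

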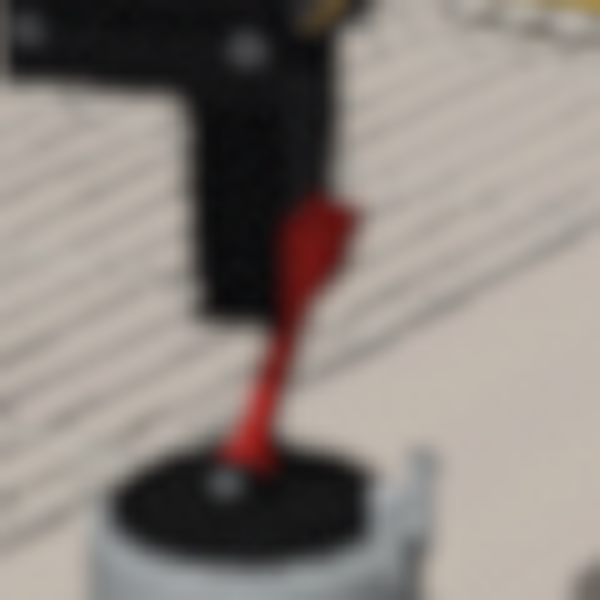

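```bash
cat > tabfit.py <<'E'
import pickle,cv2,numpy as np,sys
from h import *
c=pickle.load(open(sys.argv[1],"rb"))["scene"];f=c["frame"]
hsv=cv2.cvtColor(f,cv2.COLOR_RGB2HSV)
m=(((hsv[...,0]<10)|(hsv[...,0]>170))&(hsv[...,1]>120)&(hsv[...,2]>60))
x0,y0,x1,y1=map(int,sys.argv[2].split(","));k=np.zeros_like(m);k[y0:y1,x0:x1]=1;m&=k
blk=hsv[...,2]<60
a=float(sys.argv[3]);X=np.array([-np.cos(a),-np.sin(a),0]);Y=np.array([-np.sin(a),np.cos(a),0]);Z=np.array([0,0,1.])
h=np.array([608,-28.3,120.])
best=[]
for th in np.arange(0.9,1.66,.02):
    d=np.cos(th)*X+np.sin(th)*Z;n=-np.sin(th)*X+np.cos(th)*Z
    r=np.zeros(f.shape[:2],np.uint8)
    for (l0,l1,w,t) in((0,52,6,4),(50,70,15,7)):
        P=[h+l*d+s*w*Y+q*t*n for l in(l0,l1) for s in(-1,1) for q in(-1,1)]
        hu=cv2.convexHull(proj(c,P).astype(np.float32));cv2.fillConvexPoly(r,(hu*16).astype(np.int32),1,shift=4)
    for dx in(-2,-1,0,1):
      for dy in(-1,0,1):
        R=np.roll(np.roll(r,dx,1),dy,0)>0
        best.append((((m&~R).sum()+(R&~m&~blk).sum()),round(th,2),dx,dy))
best.sort();print(m.sum(),best[:12])
E
python3 tabfit.py c.pkl 320,170,360,220 .204; python3 - <<'E'
E
```

```text
98 [(np.int64(50), np.float64(1.36), -2, 0), (np.int64(50), np.float64(1.36), -2, 1), (np.int64(50), np.float64(1.38), -2, 1), (np.int64(50), np.float64(1.44), -1, 1), (np.int64(51), np.float64(1.4), -1, 0), (np.int64(53), np.float64(1.4), -2, 1), (np.int64(53), np.float64(1.4), -1, 1), (np.int64(53), np.float64(1.42), -1, 0), (np.int64(53), np.float64(1.42), -1, 1), (np.int64(55), np.float64(1.42), -2, 1), (np.int64(55), np.float64(1.48), 0, 1), (np.int64(56), np.float64(1.44), -1, 0)]
```

Best fit is a tab angle of about 1.4, so step 1 should be met, though the block slid a few mm in the jaws. I'll open part way, recentre on the block, re-grip and finish raising it.

arm_command([
  [[0.5, 0, 0, 0, 0], [0.5, 0, 0, 0, 0], [0.5, 0, 0, 0, 0], [0.5, -0.06, -0.012, -0.02, 0], [0.5, 0, 0, 0, 0], [0.5, 0, 0, 0, 0]],
])

```text
t: 6.65
eef_pos: [600.3, -29.3, 161.4]
tcp_rot: [-3.138, 0.001, 0.207]
ft_force: [-0.9, 0.8, -0.1]
opening: 0.502
```

```bash
python3 look.py e scene,310,160,370,220,10; python3 tabfit.py e.pkl 320,170,360,220 .204
```

```text
{'t': 6.7, 'joints': array([-0.16 ,  0.515,  1.678,  0.004,  0.952,  1.202]), 'eef_pos': array([600.207, -29.238, 161.334]), 'tcp_rot': array([-3.138e+00,  1.000e-03,  2.070e-01]), 'ft_force': array([-0.417, -0.163,  0.504]), 'moment': array([-0.03 ,  0.16 ,  0.031]), 'opening': 0.49907767948081727}
95 [(np.int64(45), np.float64(1.32), -2, 0), (np.int64(45), np.float64(1.34), -2, 0), (np.int64(45), np.float64(1.36), -1, 0), (np.int64(46), np.float64(1.3), -2, -1), (np.int64(46), np.float64(1.34), -1, -1), (np.int64(46), np.float64(1.38), -1, 1), (np.int64(47), np.float64(1.3), -2, 0), (np.int64(47), np.float64(1.34), -2, 1), (np.int64(48), np.float64(1.28), -2, -1), (np.int64(48), np.float64(1.32), -2, -1), (np.int64(48), np.float64(1.32), -2, 1), (np.int64(48), np.float64(1.36), -2, 1)]
```

View pics/e_scene.png

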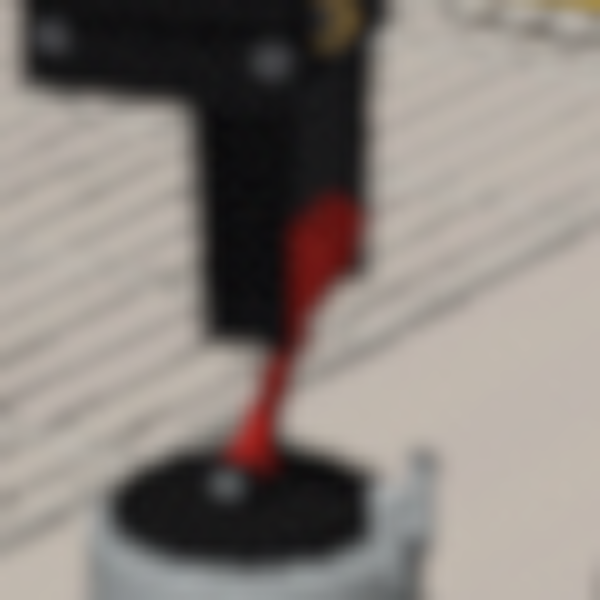

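The tab is at about 1.35, so the block centre is near (595.5, −31). I'll move back 5 mm more, down 2 mm, and grip.

arm_command([
  [[0.5, -0.045, -0.012, -0.02, -0.003], [0.5, 0, 0, 0, 0], [1, 0, 0, 0, 0], [1, 0, 0, 0, 0], [1, 0, 0, 0, 0], [1, 0, 0, 0, 0], [1, 0, 0, 0, 0], [1, 0, 0, 0, 0], [1, 0, 0, 0, 0]],
])

```text
t: 7.45
eef_pos: [595.3, -30.6, 159.3]
tcp_rot: [-3.138, 0.001, 0.204]
ft_force: [-0.4, 0.3, -0.2]
opening: 0.316
```

arm_command([
  [[1, 0.04, 0.008, 0.008, 0], [1, 0.04, 0.008, 0.006, 0], [1, 0.04, 0.008, 0.001, 0], [1, 0.015, 0.003, 0, 0], [1, 0, 0, 0, 0], [1, 0, 0, 0, 0]],
])

```text
t: 7.95
eef_pos: [605.6, -28.5, 160.9]
tcp_rot: [-3.137, 0.012, 0.205]
ft_force: [-2.3, -0.9, 1.0]
opening: 0.312
```

```bash
python3 look.py f scene,310,160,370,220,10; python3 tabfit.py f.pkl 320,170,360,220 .204
```

```text
{'t': 8.0, 'joints': array([-0.156,  0.526,  1.657,  0.   ,  0.971,  1.21 ]), 'eef_pos': array([605.587, -28.491, 160.899]), 'tcp_rot': array([-3.137,  0.012,  0.205]), 'ft_force': array([-2.931, -0.868,  1.363]), 'moment': array([-0.306,  0.781, -0.005]), 'opening': 0.30991200488960313}
78 [(np.int64(52), np.float64(1.56), -1, 0), (np.int64(52), np.float64(1.56), -1, 1), (np.int64(52), np.float64(1.56), 0, 1), (np.int64(53), np.float64(1.56), 0, 0), (np.int64(54), np.float64(1.44), -2, 0), (np.int64(54), np.float64(1.48), -2, 0), (np.int64(54), np.float64(1.52), -1, 0), (np.int64(54), np.float64(1.56), -1, -1), (np.int64(55), np.float64(1.44), -2, -1), (np.int64(55), np.float64(1.46), -2, -1), (np.int64(55), np.float64(1.46), -2, 0), (np.int64(55), np.float64(1.48), -2, 1)]
```

View pics/f_scene.png

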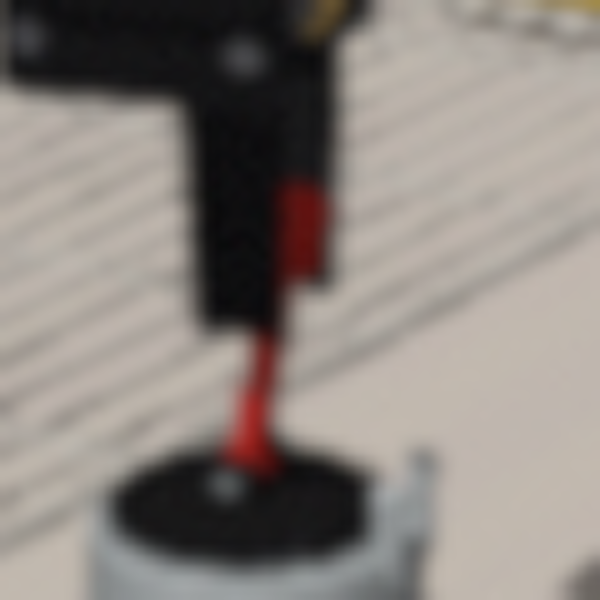

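The tab is now upright, fitting at about 1.5–1.56. Now unscrew counter-clockwise.

arm_command([
  [[1, 0.002, -0.001, 0, 0.1], [1, 0.002, -0.001, 0, 0.1], [1, 0.002, -0.001, 0, 0.1], [1, 0.002, -0.001, 0, 0.1], [1, 0.002, -0.002, 0, 0.1], [1, 0, 0, 0, 0]],
])

```text
t: 8.5
eef_pos: [606.9, -31.6, 161.0]
tcp_rot: [-3.141, 0.013, 0.615]
ft_force: [-2.3, -1.6, 0.4]
opening: 0.312
```

arm_command([
  [[1, 0.002, 0.012, 0, 0.1], [1, 0.002, 0.006, 0, 0.1], [1, 0.002, 0.004, 0, 0.1], [1, 0.002, 0.004, 0, 0.1], [1, 0.002, 0, 0, 0.1], [1, 0, 0, 0, 0]],
])

```text
t: 9.0
eef_pos: [608.0, -31.6, 161.2]
tcp_rot: [3.139, 0.015, 1.009]
ft_force: [-1.5, -1.6, 0.3]
opening: 0.314
```

arm_command([
  [[1, 0, 0.015, 0, 0.1], [1, 0, 0.01, 0, 0.1], [1, 0, 0.005, 0, 0.1], [1, 0, 0.005, 0, 0.1], [1, 0, 0.005, 0, 0.09], [1, 0, 0, 0, 0]],
])

```text
t: 9.5
eef_pos: [609.6, -30.0, 161.9]
tcp_rot: [3.134, 0.017, 1.382]
ft_force: [-2.6, -2.4, -0.4]
opening: 0.311
```

```bash
python3 look.py g scene,310,160,370,220,10
```

```text
{'t': 9.55, 'joints': array([-0.15 ,  0.524,  1.658, -0.021,  0.953,  0.055]), 'eef_pos': array([609.452, -29.927, 161.858]), 'tcp_rot': array([3.134, 0.017, 1.378]), 'ft_force': array([-3.263, -3.607,  0.855]), 'moment': array([-0.74 ,  0.541,  0.   ]), 'opening': 0.3119261831598619}
```

View pics/g_scene.png

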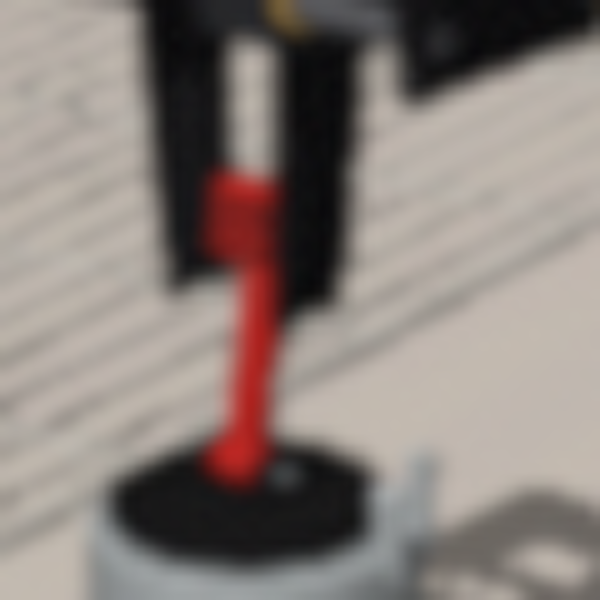

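The cap has turned with the tab (hinge now shows its front at (235,465)). It's at about 1.17 rad, so I'll go on to the stop.

arm_command([
  [[1, 0, 0.008, 0, 0.08], [1, 0, 0.005, 0, 0.08], [1, 0, 0.003, 0, 0.08], [1, 0, 0, 0, 0.08], [1, 0, 0, 0, 0]],
])

```text
t: 9.97
eef_pos: [610.0, -28.7, 162.1]
tcp_rot: [3.132, 0.016, 1.609]
ft_force: [-1.0, 0.1, 1.1]
opening: 0.317
```

```bash
python3 look.py i scene,310,160,370,220,10
```

```text
{'t': 10.0167, 'joints': array([-0.149,  0.522,  1.661, -0.017,  0.947, -0.174]), 'eef_pos': array([610.018, -28.621, 162.134]), 'tcp_rot': array([3.132, 0.016, 1.606]), 'ft_force': array([-1.859, -0.958,  0.755]), 'moment': array([-0.216,  0.449, -0.271]), 'opening': 0.3141791802297702}
```

View pics/i_scene.png

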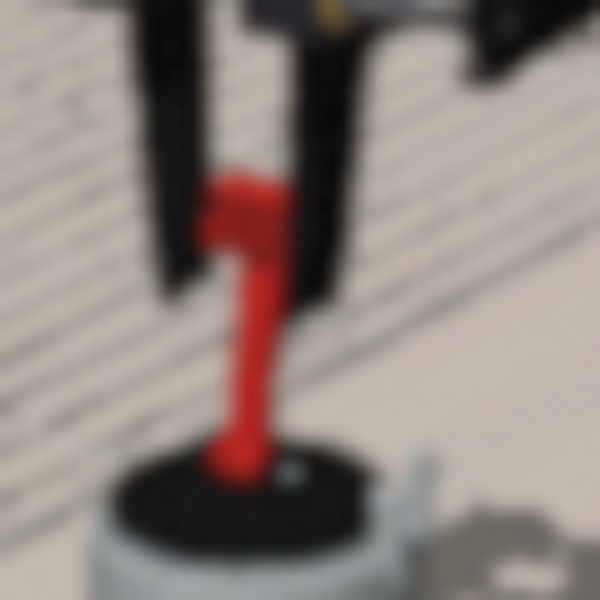

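The stop is reached: the gripper yaw is past 1.42 and there is a −0.27 N m moment. I'll ease the twist back to about 1.45, then lift gently.

arm_command([
  [[1, -0.005, 0, 0, -0.1], [1, 0, 0, 0, -0.07], [1, 0, 0, 0, 0], [1, 0, 0, 0.03, 0], [1, 0, 0, 0.03, 0], [1, 0, 0, 0, 0]],
])

```text
t: 10.52
eef_pos: [608.1, -26.4, 164.4]
tcp_rot: [3.138, 0.012, 1.45]
ft_force: [1.9, -0.1, -4.3]
opening: 0.315
```

arm_command([
  [[1, 0, -0.01, 0.05, 0], [1, 0, 0, 0.05, 0], [1, 0, 0, 0.05, 0], [1, 0, 0, 0, 0]],
])

```text
t: 10.85
eef_pos: [600.8, -24.2, 169.2]
tcp_rot: [-3.119, 0.008, 1.45]
ft_force: [1.7, 0.1, -3.5]
opening: 0.323
```

```bash
python3 look.py j scene,310,150,370,220,8.5
```

```text
{'t': 10.9, 'joints': array([-0.146,  0.514,  1.655, -0.011,  0.996, -0.02 ]), 'eef_pos': array([600.724, -24.329, 169.178]), 'tcp_rot': array([-3.119,  0.008,  1.45 ]), 'ft_force': array([-0.314,  1.074, -4.699]), 'moment': array([0.073, 0.276, 0.08 ]), 'opening': 0.3206400830205375}
```

View pics/j_scene.png

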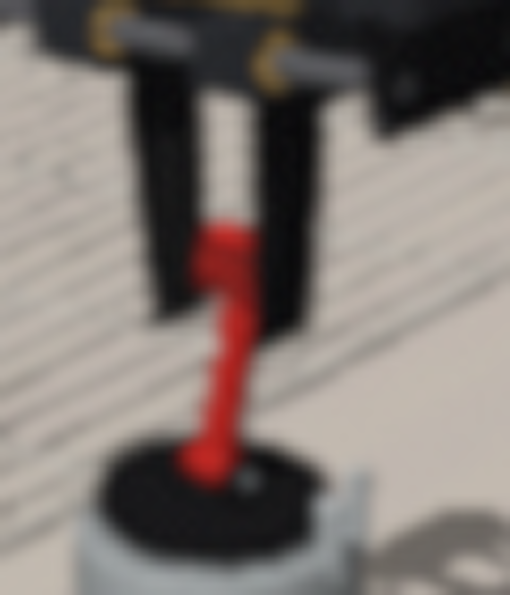

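The tool drifted about 8 mm in −x while lifting, which leans the tab sideways. I'll bring it back over the axis before lifting further.

arm_command([
  [[1, 0.04, -0.02, 0, 0], [1, 0.03, -0.01, 0, 0], [1, 0, 0, 0, 0]],
])

```text
t: 11.15
eef_pos: [609.1, -28.2, 172.1]
tcp_rot: [-3.122, 0.009, 1.451]
ft_force: [-2.4, 1.0, -3.9]
opening: 0.313
```

```bash
python3 look.py k scene,310,150,370,220,8.5
```

```text
{'t': 11.2, 'joints': array([-0.15 ,  0.52 ,  1.632, -0.012,  1.008, -0.024]), 'eef_pos': array([608.903, -28.16 , 172.152]), 'tcp_rot': array([-3.122,  0.009,  1.451]), 'ft_force': array([-2.632, -0.033, -1.524]), 'moment': array([-0.032,  0.468, -0.007]), 'opening': 0.31569824443079086}
```

View pics/k_scene.png

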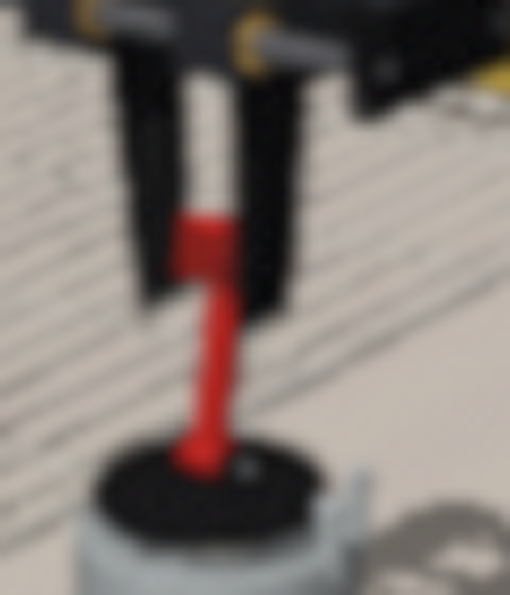

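The cap is level and has risen about 9 mm. Keep lifting straight, checking for drift.

arm_command([
  [[1, 0, 0, 0.06, 0], [1, 0, 0, 0.06, 0], [1, 0, 0, 0, 0]],
])

```text
t: 11.45
eef_pos: [610.6, -28.8, 187.2]
tcp_rot: [-3.128, 0.01, 1.451]
ft_force: [-0.1, -0.1, -0.9]
opening: 0.321
```

```bash
python3 look.py l scene,310,140,370,220,7.5
```

```text
{'t': 11.5, 'joints': array([-0.151,  0.505,  1.616, -0.012,  1.034, -0.024]), 'eef_pos': array([610.525, -28.766, 186.87 ]), 'tcp_rot': array([-3.128,  0.01 ,  1.45 ]), 'ft_force': array([ 0.411,  0.809, -1.852]), 'moment': array([-0.122,  0.046,  0.038]), 'opening': 0.314777401387352}
```

View pics/l_scene.png

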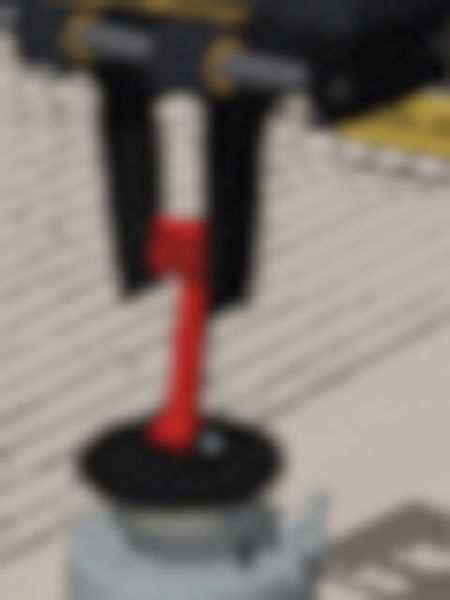

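The cap is clear of the mouth and hangs level, with about 1.9 N on the tool. I'll raise it well above the posts.

arm_command([
  [[1, -0.005, 0, 0.08, 0], [1, 0, 0, 0.1, 0], [1, 0, 0, 0.1, 0], [1, 0, 0, 0.08, 0], [1, 0, 0, 0, 0], [1, 0, 0, 0, 0]],
])

```text
t: 12.0
eef_pos: [610.6, -28.8, 228.7]
tcp_rot: [-3.132, 0.01, 1.451]
ft_force: [0.3, -0.7, -2.7]
opening: 0.312
```

arm_command([
  [[1, -0.03, 0.08, 0, 0], [1, -0.06, 0.15, 0, 0], [1, -0.08, 0.2, 0, 0], [1, -0.08, 0.2, 0, 0], [1, -0.08, 0.2, 0, 0], [1, -0.08, 0.2, 0, 0], [1, -0.08, 0.2, 0, 0], [1, -0.08, 0.2, 0, 0], [1, -0.08, 0.2, 0, 0], [1, -0.08, 0.2, 0, 0], [1, -0.06, 0.15, 0, 0], [1, -0.03, 0.08, 0, 0]],
])

```text
t: 13.0
eef_pos: [514.3, 195.0, 224.0]
tcp_rot: [-3.122, 0.01, 1.45]
ft_force: [-0.2, 1.1, -1.5]
opening: 0.319
```

arm_command([
  [[1, -0.03, 0.1, 0, 0], [1, -0.03, 0.1, 0, 0], [1, -0.02, 0.08, 0, 0], [1, 0, 0, -0.03, 0], [1, 0, 0, 0, 0], [1, 0, 0, 0, 0]],
])

```text
t: 13.5
eef_pos: [503.6, 227.6, 219.9]
tcp_rot: [-3.121, 0.011, 1.453]
ft_force: [-0.8, 0.0, -2.4]
opening: 0.313
```

```bash
python3 look.py m scene,200,120,440,320,3.2 top,200,180,340,320,5
```

```text
{'t': 13.6, 'joints': array([ 0.305,  0.392,  1.716, -0.002,  1.057,  0.425]), 'eef_pos': array([503.652, 227.31 , 219.89 ]), 'tcp_rot': array([-3.121,  0.011,  1.452]), 'ft_force': array([-0.758, -0.575, -1.742]), 'moment': array([-0.084,  0.041,  0.002]), 'opening': 0.315220447296087}
```

View pics/m_scene.png

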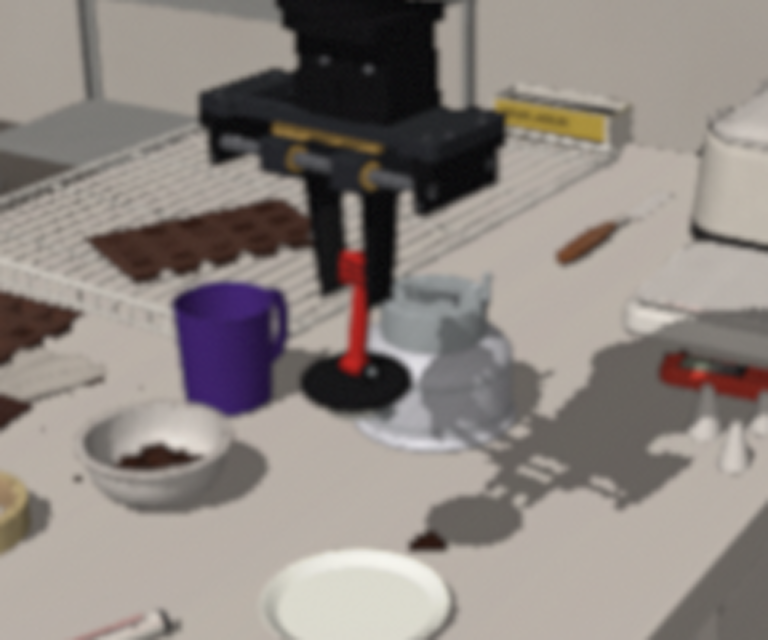

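View pics/m_top.png

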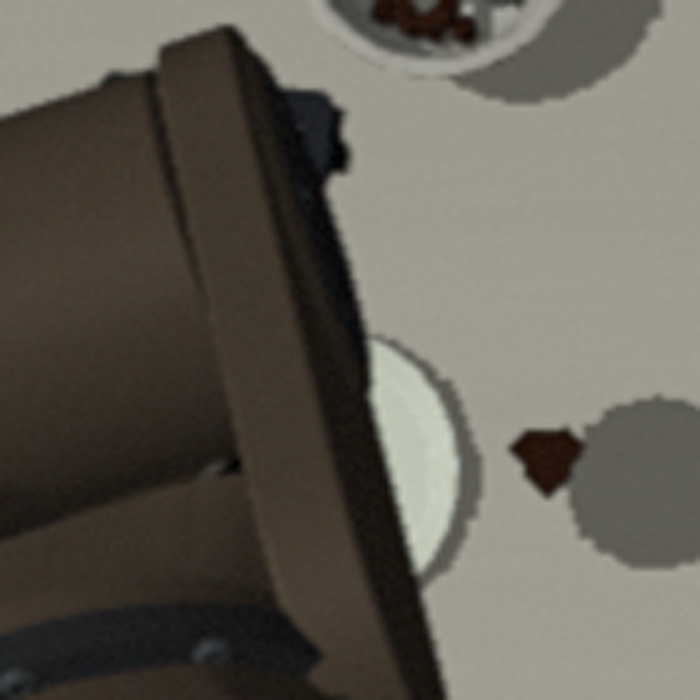

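```bash
python3 - <<'E'
import pickle
from h import *
c=pickle.load(open("m.pkl","rb"))["scene"]
for z in(163,167,171):print(z,back(c,[(200+356/3.2,120+383/3.2)],[z]))
# saucer outline in scene from a.pkl: predicted ellipse centre of rim
t=np.linspace(0,6.28,100)
P=proj(c,np.c_[502.5+62*np.cos(t),235.1+62*np.sin(t),0*t+10]);print("pred rim (zoom)",((P.min(0)-[200,120])*3.2),((P.max(0)-[200,120])*3.2))
P=proj(c,np.c_[503.6+34*np.cos(t),227+34*np.sin(t),0*t+167]);print("pred disc at tcp",((P.min(0)-[200,120])*3.2),((P.max(0)-[200,120])*3.2))
E
```

```text
163 [[504.58758056 231.14797724 163.        ]]
167 [[499.96038832 237.79331768 167.        ]]
171 [[495.33319608 244.43865811 171.        ]]
pred rim (zoom) [265.7475782  546.33156354] [456.56794142 652.77207812]
pred disc at tcp [305.39834115 351.23967107] [416.53682268 400.09502186]
```

The saucer hasn't moved, and the cap hangs level under the tool (disc 301–411 against 305–416 predicted, which is the known 1 px bias). I'll move 8 mm in y and descend.

arm_command([
  [[1, 0, 0.04, -0.06, 0], [1, 0, 0.03, -0.12, 0], [1, 0, 0, -0.15, 0], [1, 0, 0, -0.15, 0], [1, 0, 0, -0.15, 0], [1, 0, 0, -0.12, 0], [1, 0, 0, -0.08, 0], [1, 0, 0, -0.04, 0], [1, 0, 0, 0, 0], [1, 0, 0, 0, 0]],
])

```text
t: 14.43
eef_pos: [505.6, 232.6, 127.4]
tcp_rot: [-3.123, 0.01, 1.446]
ft_force: [0.1, 0.3, -1.3]
opening: 0.317
```

arm_command([
  [[1, -0.01, 0.01, -0.08, 0], [1, -0.01, 0.01, -0.08, 0], [1, 0, 0, -0.08, 0], [1, 0, 0, -0.06, 0], [1, 0, 0, -0.04, 0], [1, 0, 0, 0, 0], [1, 0, 0, 0, 0]],
])

```text
t: 15.02
eef_pos: [504.1, 235.1, 91.2]
tcp_rot: [-3.125, 0.009, 1.446]
ft_force: [-0.8, -0.0, -1.6]
opening: 0.312
```

```bash
python3 look.py n scene,230,180,390,330,4
```

```text
{'t': 15.0667, 'joints': array([ 0.318,  0.558,  1.839, -0.002,  0.763,  0.445]), 'eef_pos': array([504.095, 235.111,  91.287]), 'tcp_rot': array([-3.126,  0.009,  1.446]), 'ft_force': array([ 0.166,  0.203, -2.395]), 'moment': array([-0.046,  0.053,  0.005]), 'opening': 0.3129817805442141}
```

View pics/n_scene.png

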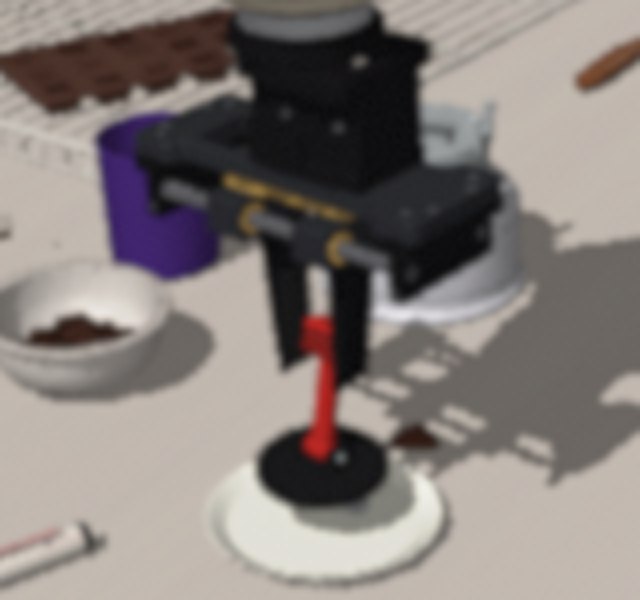

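The cap is centred over the saucer and about 17 mm up. Now creep down.

arm_command([
  [[1, -0.005, 0, -0.03, 0], [1, 0, 0, -0.03, 0], [1, 0, 0, -0.03, 0], [1, 0, 0, -0.02, 0], [1, 0, 0, 0, 0], [1, 0, 0, 0, 0]],
])

```text
t: 15.57
eef_pos: [504.0, 235.2, 79.9]
tcp_rot: [-3.127, 0.008, 1.446]
ft_force: [-0.6, 0.1, -1.8]
opening: 0.315
```

arm_command([
  [[1, 0, 0, -0.02, 0], [1, 0, 0, -0.02, 0], [1, 0, 0, 0, 0], [1, 0, 0, 0, 0]],
])

```text
t: 15.9
eef_pos: [505.8, 235.3, 77.3]
tcp_rot: [-3.132, 0.007, 1.446]
ft_force: [0.2, 0.4, -1.6]
opening: 0.313
```

arm_command([
  [[1, -0.01, 0, -0.02, 0], [1, 0, 0, -0.02, 0], [1, 0, 0, 0, 0], [1, 0, 0, 0, 0]],
])

```text
t: 16.23
eef_pos: [508.1, 235.7, 76.8]
tcp_rot: [-3.141, 0.004, 1.446]
ft_force: [-0.6, 0.1, -0.8]
opening: 0.31
```

```bash
python3 look.py o scene,270,250,360,330,7; python3 -c "
from cell import env
for i in range(2):
  env.read_camera('top');print(env.state()['ft_force'])"
```

```text
{'t': 16.2833, 'joints': array([ 0.318,  0.579,  1.851, -0.004,  0.715,  0.446]), 'eef_pos': array([507.995, 235.724,  76.677]), 'tcp_rot': array([-3.14 ,  0.004,  1.446]), 'ft_force': array([ 0.493,  0.387, -1.762]), 'moment': array([-0.06 ,  0.06 ,  0.004]), 'opening': 0.31260917920166625}
[ 0.3787256  -0.22807911 -2.05736657]
[-1.06145627  0.48122197 -2.01309964]
```

View pics/o_scene.png

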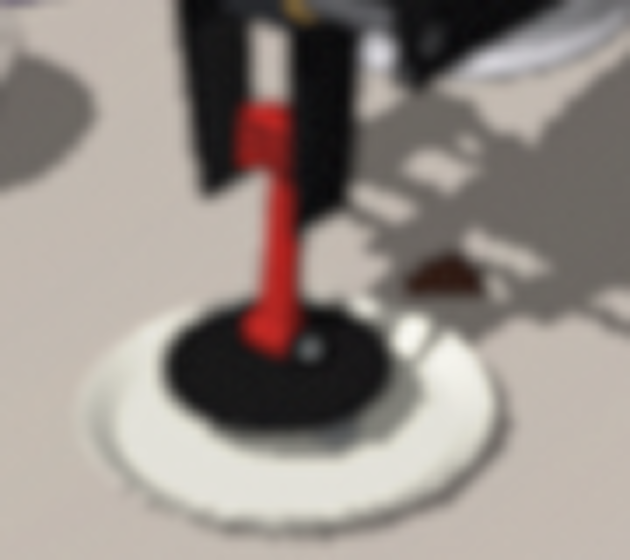

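Still hanging, with Fz about −2. Small steps turn partly into x drift, so I'll use slightly larger ones.

arm_command([
  [[1, -0.03, 0, -0.03, 0], [1, -0.02, 0, -0.03, 0], [1, 0, 0, 0, 0]],
])

```text
t: 16.63
eef_pos: [508.9, 236.6, 76.0]
tcp_rot: [3.128, -0.002, 1.447]
ft_force: [-0.2, -0.9, -1.7]
opening: 0.314
```

```bash
python3 look.py p scene,200,120,440,320,3.2 top,150,150,400,400,2.4; python3 -c "
from cell import env
s=env.state();print(s['tau'].round(1),s['qvel'].round(3))"
```

```text
{'t': 16.7333, 'joints': array([ 0.32 ,  0.578,  1.859, -0.007,  0.693,  0.449]), 'eef_pos': array([508.286, 236.579,  75.18 ]), 'tcp_rot': array([ 3.129e+00, -1.000e-03,  1.447e+00]), 'ft_force': array([ 1.814, -0.317,  5.53 ]), 'moment': array([-0.121, -0.564,  0.051]), 'opening': 0.31284955685697297}
[ -0.  -59.4 -17.4   0.1   0.3   0. ] [ 0.     0.009  0.001 -0.    -0.003 -0.001]
```

View pics/p_scene.png

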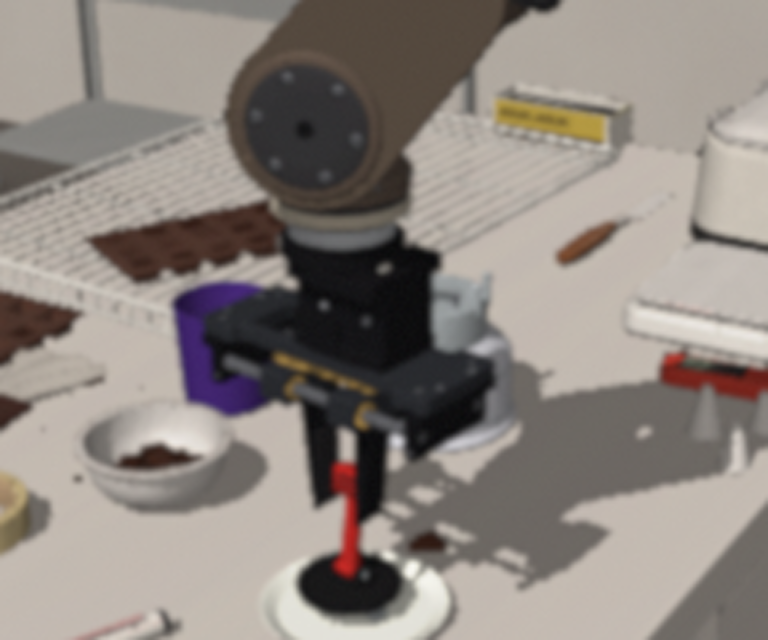

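Fz is now +5.5 N, so the cap has landed. I'll check it up close before releasing.

```bash
python3 look.py r scene,270,250,360,330,7
```

```text
{'t': 16.7833, 'joints': array([ 0.32 ,  0.578,  1.859, -0.007,  0.693,  0.449]), 'eef_pos': array([508.439, 236.642,  75.179]), 'tcp_rot': array([ 3.129e+00, -1.000e-03,  1.447e+00]), 'ft_force': array([0.084, 0.166, 6.542]), 'moment': array([-0.142,  0.064, -0.034]), 'opening': 0.3129119641441194}
```

View pics/r_scene.png

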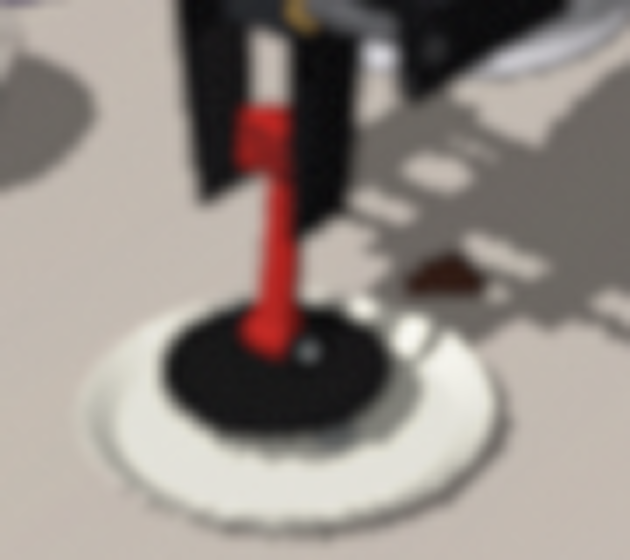

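It sits flat on the floor of the saucer. Release.

arm_command([
  [[0.6, 0, 0, 0, 0], [0.4, 0, 0, 0, 0], [0.3, 0, 0, 0, 0], [0.3, 0, 0, 0, 0], [0.3, 0, 0, 0, 0]],
])

```text
t: 17.2
eef_pos: [507.1, 236.6, 73.4]
tcp_rot: [3.133, 0.0, 1.447]
ft_force: [0.2, -0.2, -0.0]
opening: 0.606
```

```bash
python3 look.py s scene,270,250,360,330,7
```

```text
{'t': 17.25, 'joints': array([ 0.32 ,  0.581,  1.861, -0.006,  0.693,  0.449]), 'eef_pos': array([507.122, 236.576,  73.364]), 'tcp_rot': array([3.133, 0.   , 1.447]), 'ft_force': array([0.145, 0.308, 0.045]), 'moment': array([-0.082,  0.077,  0.038]), 'opening': 0.6481725225785994}
```

View pics/s_scene.png

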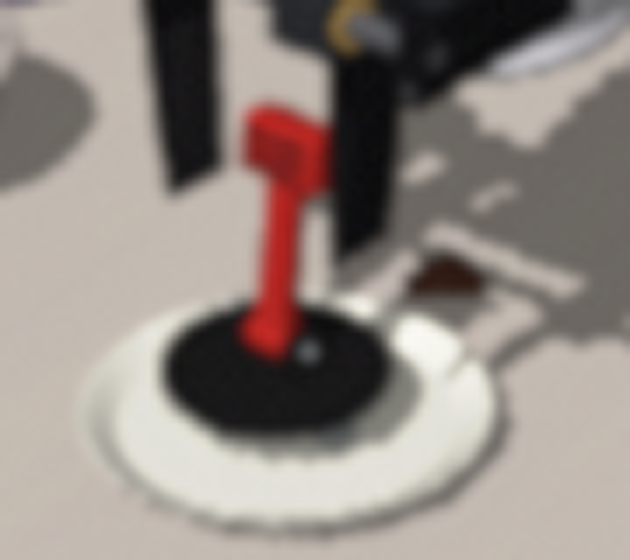

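The cap stands by itself, tab upright and forces zero. Now straight up and away.

arm_command([
  [[0.2, 0, 0, 0.05, 0], [0.2, 0, 0, 0.08, 0], [0.2, 0, 0, 0.12, 0], [0.2, 0, 0, 0.15, 0], [0.2, 0, 0, 0.15, 0], [0.2, 0, 0, 0.15, 0], [0.2, 0, 0, 0.15, 0], [0.2, 0, 0, 0, 0]],
])

```text
t: 17.92
eef_pos: [506.3, 236.4, 165.4]
tcp_rot: [3.134, 0.001, 1.447]
ft_force: [-0.3, -1.4, 0.6]
opening: 0.803
```

arm_command([
  [[0, 0, -0.2, 0.1, 0], [0, 0, -0.3, 0.1, 0], [0, 0, -0.3, 0, 0], [0, 0, -0.3, 0, 0], [0, 0, -0.3, 0, 0], [0, 0, -0.2, 0, 0], [0, 0, -0.1, 0, 0], [0, 0, 0, 0, 0], [0, 0, 0, 0, 0]],
])

```text
t: 18.67
eef_pos: [504.5, 60.7, 187.3]
tcp_rot: [3.131, -0.0, 1.45]
ft_force: [-0.0, 0.8, 0.4]
opening: 1.002
```

```bash
python3 look.py u scene,200,180,360,330,4 top,200,220,330,320,6; cp u.pkl u1.pkl; python3 look.py v top,0,0,640,480,1.2
```

```text
{'t': 18.7667, 'joints': array([-8.00e-03,  3.56e-01,  1.88e+00, -1.00e-03,  8.95e-01,  1.12e-01]), 'eef_pos': array([504.561,  61.413, 187.259]), 'tcp_rot': array([ 3.131, -0.   ,  1.451]), 'ft_force': array([ 0.279,  0.04 , -0.381]), 'moment': array([-0.042,  0.086, -0.024]), 'opening': 0.9995119960357107}
{'t': 18.8167, 'joints': array([-8.00e-03,  3.56e-01,  1.88e+00, -1.00e-03,  8.95e-01,  1.12e-01]), 'eef_pos': array([504.559,  61.604, 187.269]), 'tcp_rot': array([ 3.131, -0.   ,  1.452]), 'ft_force': array([-0.07 ,  0.252, -0.342]), 'moment': array([-0.101,  0.109, -0.037]), 'opening': 1.000822017890169}
```

View pics/u_scene.png

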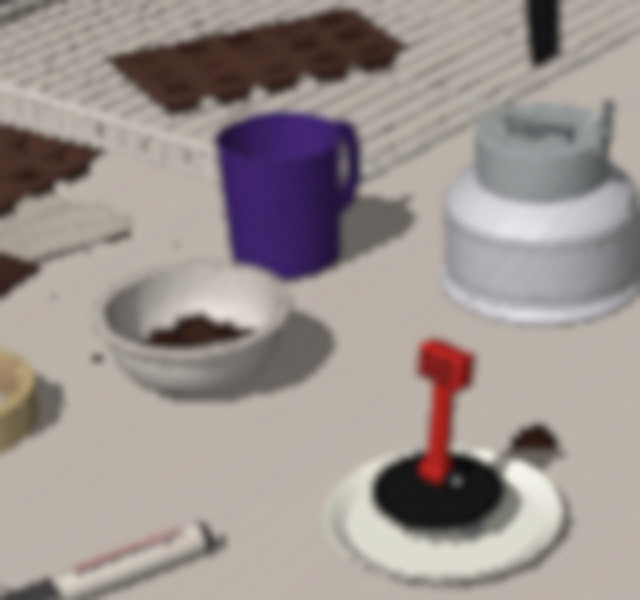

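View pics/u_top.png

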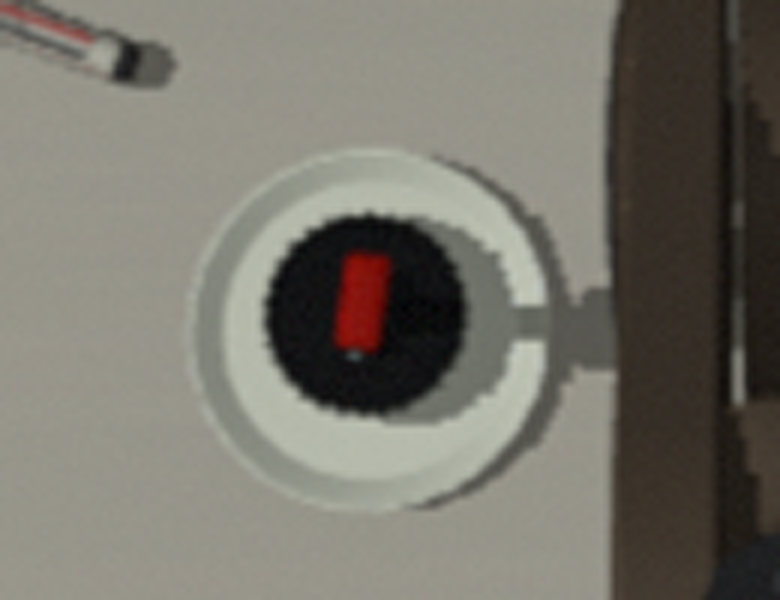

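View pics/v_top.png

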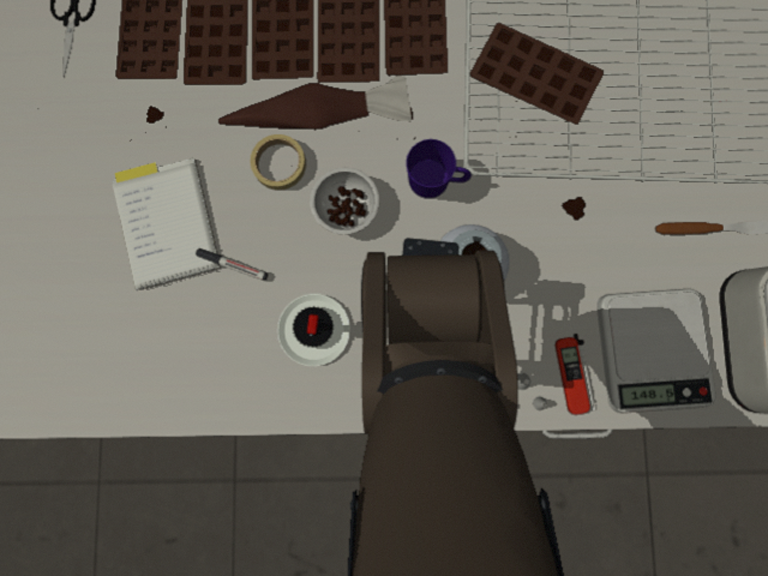

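In the top crop the cap disc centre is (366,315) and the saucer centre (368,330), so the offset is about 5 mm. The bowl and mug haven't moved. Hand in.

```bash
python3 - <<'E'
import pickle
from h import *
from cell import env
c=pickle.load(open("u1.pkl","rb"))["top"]
print(back(c,[(200+366/6,220+315/6),(200+368/6,220+330/6)],[25,10]))
print(env.job_done())
E
```

```text
[[506.12943214 234.67795033  25.        ]
 [502.06388983 236.07163698  10.        ]]
the job is handed in; nothing more can be done
None
```

I raised the tab upright, unscrewed the cap counter-clockwise to its stop, lifted it out and set it down in the saucer. I then released it, moved the arm away and handed the job in at about 19 s; no verdict was reported.

**Last checks:**
- **Cap:** it stands right way up on the saucer floor, with its tab upright. It is about 4 mm from the saucer's centre: cap at (506, 235), saucer at (502, 236).
- **Robot:** the gripper was clear of everything, and the wrist force was about zero.
- **Bystanders:** the bowl and mug look unmoved. The arm partly hid the nozzles in the last top picture, but it never worked near them.

**What did not go smoothly:**
- **Tab:** the block slid in the jaws during the first raise, leaving the tab at about 1.35–1.4 rad. I gripped it again and brought it to about 1.5.
- **Unscrewing:** the gripper turned about 0.18 rad past the stop, so I eased it back before lifting.
- **Lifting:** the tool drifted about 8 mm sideways at first, and I brought it back over the axis before the cap left the mouth.
- **Cameras:** the two cameras disagreed by about 2 mm, within the stated calibration.

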